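# Seat and lock a toothed jaw carrier in the bench holder

## Robot

A 6-joint arm with a two-finger parallel gripper is mounted at the origin on a cart in front of the work surface, level with it; the furniture and walls round the work are solid. World frame = base frame: x ahead of the robot, y to its left, z up, the work surface at z = 0. Lengths are in mm, angles in rad, forces in N, time in s.
With the tool pointing down it reaches from about 300 to 875 mm from the base axis. Payload 6.4 kg.
Tool frame: the origin (TCP) lies at the very end of the fingers, on their centre line; the grasp point (between the pads) lies 19 mm behind it; z points along the fingers, y is the line along which they close (so a half turn about z gives the same grasp; the last joint's range is limited). The gripper opens to 85 mm and grips with 20 to 120 N. Pads are 22 mm wide; open, the fingers measure 114 mm over their backs; the gripper's body (76 mm by 85 mm) begins 54 mm behind the grasp point. The pads swing forward as they close: fully open they stand 13 mm farther back than shut.
Start: joints at [0.905, 0.181, 1.607, -0, 1.354, -0.206], TCP at [255.158, 515.301, 231.288] pointing down, gripper open.
Joint ranges: [-2.99, 2.99], [-0.89, 2.07], [0.3, 2.58], [-1.14, 4.28], [0, 2.63], [-3.12, 3.12]. Speed limits (rad/s): [2.57, 2.57, 3.01, 3.14, 3.14, 3.14].

## Interface

Orientations are given as a unit quaternion [x, y, z, w].
In Python, from bench import r gives the robot as it stands. The module is installed in compiled form; this text tells all that it offers.
- The arm moves only by the shell command python3 -m creep 'ROWS' [FORCE]. ROWS is JSON, a list of rows, each a list of 3 entries, a list of its own where there are three numbers: the turn, a rotation vector about the tool's x, y, z in degrees, then the shift along the tool's x, y, z in cm, then the opening, from -1 (shut) to 1 (fully open). In form: [[[wx, wy, wz], [dx, dy, dz], gripper], ...]. A call has exactly 5 rows; each row shifts and turns the commanded pose from where the row before left it, along the tool's axes as they then stand; what a row does not reach is not made up. A row lasts 1/10 s, in which the tool goes at most 50 mm and 8.59 degrees, less where a joint would pass 70% of its speed; a pose out of reach is approached as far as the arm can. A call is refused whole if a number of a shift passes 5 or a number of a turn 8.59, either way. A call with a gripper value outside its range is refused whole. The fingers move at their own pace and stop on an object; FORCE is the grip in N (left out, the last holds). Time passes only in rows, so rows that do not move let the fingers close, or fill a call up. It gives the time, the measured TCP pose, the force, the opening and the grip force at its end, in the units of the state.
- r.read_state(): the state, without advancing time (a new reading comes with each control period).
- r.read_camera(name): name is "scene" or "top"; returns the picture (400x640x3 uint8, red, green, blue); there is no depth.
- r.calibration(name): a dict with "fx", "fy", "cx", "cy" (pixels), "pose" (4x4, takes a point from camera to world coordinates). Camera axes: x right, y down, z forward; pixel columns grow to the right and rows downward; lengths in mm; the calibration is good to about 2 mm. A picture is of the moment at which its call begins. calibration takes no time and is no camera call.
- r.close_job(): hands the job in; it is judged then, once.
Trained networks look in the newest picture that a camera, given by its name, has taken for a name from the list of things; names that differ only in an ending like _2 or _b are one class to them, and where a whole thing is asked for, a point or a joint stands for the part that bears it (a point fixed in the world has none). Each returns a list of dicts, best first, with "p" (0 to 1); they miss things now and then, are a little off and sometimes report something else, mostly with a low value. They report only what shows in the picture. A call takes as long as a camera call. They do not tell look-alikes from the thing itself.
- r.boxes_of(name, camera): "bbox" ([left, top, right, bottom] in pixels, round what is visible of it).
The state is a dict: "t": time; "joints": joint angles; "qvel": joint speeds; "joint_efforts": joint torques, N m; "ee_pos": TCP position; "tool_rot": TCP orientation; "wrist_force": force on the tool from outside, world axes, zero at the start; "wrist_torque": the same for the moment, N m; "width": finger opening in mm; "gripper_force": force on a finger pad.
Only numpy, scipy, OpenCV 4.12 (cv2) and the standard library are available. Lean on these libraries where they do the work, as an engineer would, in place of code of your own. Each camera call takes 0.05 s, during which the arm holds its last target. There are 200 camera calls.

## Task

Mount the practice jaw for drilling: lift its blue carrier out of the white stand and lower it into the dark socket bar of the grey bench holder so that all six teeth under it go into their slots and it sits fully home, finding the slots gently by feel because the bar is clamped up to 7 mm off centre along its length. Then push the holder's red knob all the way so that the lock tongue covers the end of the carrier, and let go. Keep the force of the carrier on the holder gentle, under about 20 N, and leave the other things on the desk alone.

Things in the scene. Friction and masses are not known exactly. Their poses are not given: they have to be found in the camera images.
- carrier: Practice jaw on its blue carrier plate, one loose rigid part, 0.13 to 0.21 kg. Origin: centre of the plate's underside; z up, y along its length. Plate 26 (x) x 100 (y) x 5 mm (z 0 to 5); on it the pink jaw block (see jaw_grip); below it six steel teeth (see tooth_tips). It is alike after half a turn and may be mounted either way round. It starts lying level in the stand.
- jaw_grip (a point): Point in the pink jaw block, 20 mm above the carrier's origin. The block is 22 mm (x) x 58 mm (y), solid from 5 to 25 mm above the carrier's origin; the white jaw teeth on it (to 34 mm) are looks only and not solid. Grasp the block across x from above, fingertips just above the blue plate.
- tooth_tips (a point): Middle of the row of tooth tips, 13 mm below the carrier's origin. Six steel teeth stand in a row along y, pitch 10 mm (y = -25, -15, ... 25), each 9.6 mm (x) x 3.6 mm (y), 13 mm long below the plate, tips rounded with 1.8 mm radius.
- stand: White parking stand fixed to the desk, 60 x 128 mm foot; origin under its centre, y along its length. The carrier plate rests on its two rails with its underside 25 mm above the desk; end walls 29 mm high stand just beyond the plate's ends (inner faces at y = +-52).
- holder: Grey bench holder fixed to the desk, foot 96 (x) x 160 (y) mm; origin on the desk under its centre, y along its length, the lock at its +y end. On it the dark steel socket bar, 33 (x) x 92 (y) mm (see bar_mid). With the carrier fully home its plate lies on the bar: carrier origin 30 mm above the holder's, y axes in line; with its teeth standing on top of the bar it is 43 mm above.
- bar_mid (a point): Holder's centre at the height of the socket bar's top, 30 mm above the desk. The bar has six slots along y, pitch 10 mm, each 14.6 (x) x 5.2 mm (y), 17 mm deep: the teeth have 2.5 mm play each way in x, 0.8 mm in y. The bar is centred in x but clamped up to 7 mm either way in y from here: NOT measured, find it by feel. Its rubber bed sinks 1 mm per 10 N.
- lock (a joint): Lock slide of the holder, m: 0 to 0.004 = open, 0.026 = end stop, locked; it moves along the holder's +x (away from the robot), friction about 2.5 N, and stays where left. Its steel tongue (14 mm in x; y = 38 to 71 mm, underside 36.5 mm up) stands clear of the carrier on the -x side when open; locked, it covers the +y end of the seated blue plate with 1.5 mm of air.
- lock_knob (a point): Centre of the grip of the upright red knob on the lock slide, 14 mm diameter, 65 mm along +y from the holder's centre and 56 mm above the desk; its top is 7 mm above this point, the slide's steel plate 15 mm below. It moves with the slide.
- plastic_cup: White plastic cup, 75 mm wide, 105 mm high, a bystander; origin under its centre.
- jar_b: Clear jar with red lid, 64 mm wide, 70 mm high, a bystander; origin under its centre.
- dish_white: Small white glass mixing dish, 32 mm wide, 25 mm high, a bystander; origin under its centre.
- drops: Small white dropper bottle with black cap, 21 mm wide, 58 mm high, a bystander; origin under its centre.
Mind the look-alikes: they are no part of the job. What is shaped like the carrier but purple is not meant.

How it is judged:
By the outcome, as a careful person would: the job done as asked, in the order asked, and still so for the second after the job is handed in, with the robot touching nothing.
It also fails if it takes over 67 s, if anything falls off the work surface, if the arm or the gripper's body presses on something with over 40 N, if the wrist force passes 120 N, or if a joint passes its speed limit or range.

## Working session

There is one attempt and no reset: what is moved stays moved. The work goes in short steps, Python scripts to look and compute and a shell command to move; the robot and the scene stay as the last step left them, time stands still between calls to the robot, and variables do not carry over. Pictures are saved under pics/ and viewed, at most 10 in all, crops included, and the job is handed in when it is done.

```bash
mkdir -p pics; python3 - <<'E'
from bench import r
import cv2
for c in("scene","top"):
    im=r.read_camera(c); cv2.imwrite(f"pics/{c}0.png",im[:,:,::-1])
    k=r.calibration(c); print(c,k["fx"],k["cx"],k["cy"],k["pose"])
    for n in("carrier","stand","holder","lock_knob"):
        print(n,[(b["bbox"],round(b["p"],2)) for b in r.boxes_of(n,c)][:3])
s=r.read_state();print(s["t"],s["ee_pos"],s["tool_rot"],s["width"],s["wrist_force"])
E
```

```text
scene 492.0539189993521 320.8071943889798 207.2967269329934 [[ 4.48593305e-01 -5.21540846e-01  7.25781781e-01 -9.49558172e+01]
 [-8.93614404e-01 -2.48346020e-01  3.73868362e-01 -2.76219577e+02]
 [-1.47426049e-02 -8.16283897e-01 -5.77462774e-01  6.09285274e+02]
 [ 0.00000000e+00  0.00000000e+00  0.00000000e+00  1.00000000e+00]]
carrier [([210.0, 186.6, 224.0, 220.4], 0.89), ([239.6, 216.1, 294.9, 242.9], 0.8), ([350.2, 168.4, 388.9, 231.2], 0.74)]
stand [([235.2, 217.8, 303.8, 259.1], 0.7)]
holder [([332.7, 263.0, 427.8, 325.5], 0.76)]
lock_knob [([334.7, 271.7, 358.7, 294.3], 0.79)]
top 367.8707372434758 324.36811749363244 200.96790748694693 [[-9.25460804e-02 -9.73678413e-01  2.08292033e-01  3.88233997e+02]
 [-9.95708398e-01  9.05193133e-02 -1.92624174e-02  9.72571188e+01]
 [-9.90518106e-05 -2.09180788e-01 -9.77876980e-01  9.01479199e+02]
 [ 0.00000000e+00  0.00000000e+00  0.00000000e+00  1.00000000e+00]]
carrier [([215.9, 195.5, 241.7, 231.4], 0.76), ([271.6, 219.4, 315.4, 235.6], 0.6)]
stand [([271.3, 212.2, 321.5, 240.0], 0.59)]
holder [([361.9, 209.0, 436.5, 262.0], 0.98)]
lock_knob [([376.2, 246.2, 392.1, 255.8], 0.57)]
0.5 [255.15988285 515.2695594  231.250804  ] [ 2.27880200e-01  9.73689177e-01 -4.29201694e-05 -5.89909386e-06] 85.04096461349577 [ 0.06074958 -0.0586034   0.87861192]
```

View pics/top0.png

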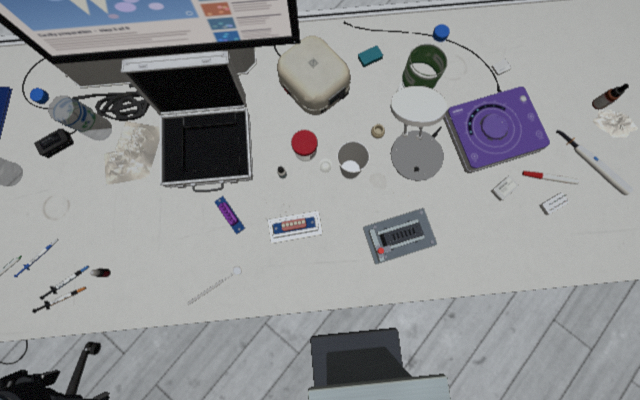

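View pics/scene0.png

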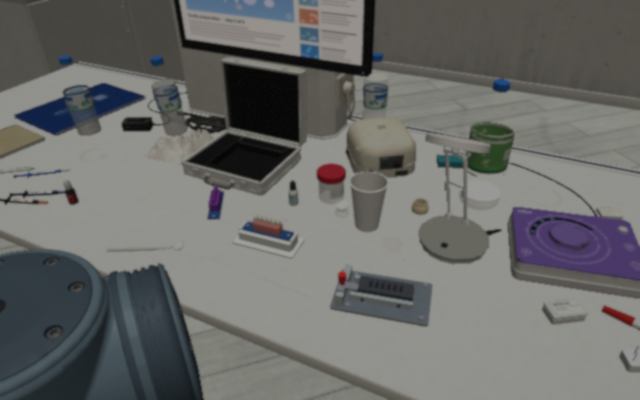

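The top view shows two carrier shapes. One is purple on a dark base at (229,213). The other is a blue plate with a pink jaw in the white stand at (294,226), which fits the description. The holder is at (400,235) with its red knob at (381,251). I'll confirm with an enlarged crop.

```bash
python3 - <<'E'
import cv2,numpy as np
t=cv2.imread("pics/top0.png")
a=cv2.resize(t[195:275,205:325],None,fx=6.5,fy=6.5,interpolation=cv2.INTER_CUBIC)[:300]
b=cv2.resize(t[204:268,355:445],None,fx=8,fy=8,interpolation=cv2.INTER_CUBIC)[:, :780]
s=cv2.imread("pics/scene0.png")
b2=cv2.resize(t[204:268,355:445],(405,288),interpolation=cv2.INTER_CUBIC)
c2=cv2.resize(s[255:330,325:440],(375,288),interpolation=cv2.INTER_CUBIC)
cv2.imwrite("pics/crop1.png",np.vstack([a[:, :780],np.hstack([b2,c2])]))
E
```

```text
(no output)
```

View pics/crop1.png

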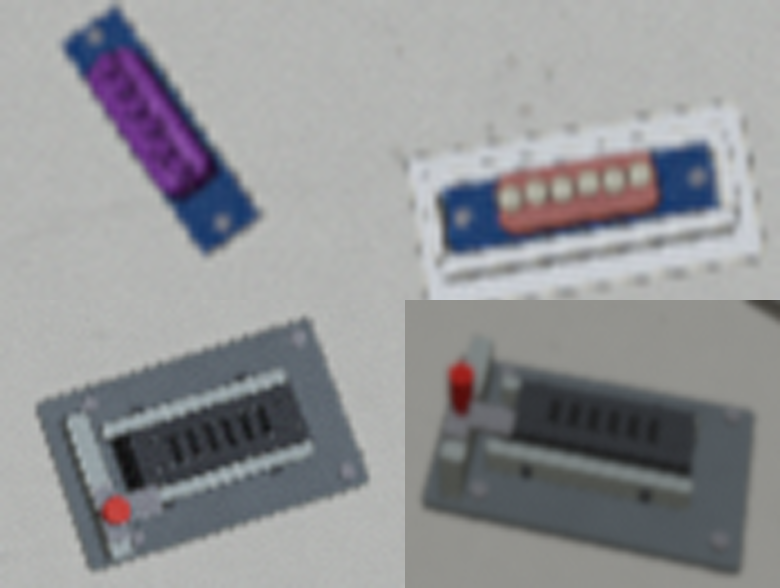

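The crop confirms it: the blue plate with the pink jaw in the white stand is the carrier, and the purple block on its own is the look-alike. The bar's slots and a black gap at its +y end are also visible. Next I'll rectify the pictures onto known heights and measure.

```bash
cat > h.py <<'E'
import cv2,numpy as np
from bench import r
S=4 # px per mm
def rect(c,im,z,x0,y0,w):
    """plane z -> picture; rows = x from x0, cols = y from y0, w mm square"""
    k=r.calibration(c);P=np.linalg.inv(k["pose"])
    K=np.array([[k["fx"],0,k["cx"]],[0,k["fy"],k["cy"]],[0,0,1]])
    A=np.array([[0,1/S,x0],[1/S,0,y0],[0,0,z],[0,0,1]])
    return cv2.warpPerspective(im,K@P[:3]@A,(w*S,w*S),flags=cv2.INTER_CUBIC|cv2.WARP_INVERSE_MAP)
def box(m,x0,y0):
    m=cv2.morphologyEx(m.astype(np.uint8),cv2.MORPH_CLOSE,np.ones((15,15)))
    n,l,s,c=cv2.connectedComponentsWithStats(m)
    i=1+np.argmax(s[1:,4]);cs,_=cv2.findContours((l==i).astype(np.uint8),0,1)
    (a,b),(w,h),g=cv2.minAreaRect(cs[0])
    cor=cv2.boxPoints(((a,b),(w,h),g))/S
    L=sorted([(np.linalg.norm(cor[1]-cor[0]),0),(np.linalg.norm(cor[2]-cor[1]),1)])
    v=cor[1+L[1][1]]-cor[L[1][1]]  # (y,x) long side
    ang=np.degrees(np.arctan2(-v[1],v[0])) # direction of +y rotated by yaw: (-sin,cos)
    return np.round([x0+b/S,y0+a/S,(ang+90)%180-90,L[1][0],L[0][0]],1)
def hsv(im): 
    h=cv2.cvtColor(im,cv2.COLOR_BGR2HSV).astype(int);return h[...,0],h[...,1],h[...,2]
E
cat > m.py <<'E'
from h import *
out=[]
def px(c,u,v,z):
    k=r.calibration(c);d=k["pose"][:3,:3]@[(u-k["cx"])/k["fx"],(v-k["cy"])/k["fy"],1];p=k["pose"][:3,3];return p+d*(z-p[2])/d[2]
for c in("top","scene"):
    im=cv2.imread(f"pics/{c}0.png")
    st,ho=((294,226),(400,235)) if c=="top" else ((268,232),(382,297))
    p=px(c,*st,30);q=px(c,*ho,20)
    for z in(30,):
        x0,y0=p[0]-80,p[1]-80;R=rect(c,im,z,x0,y0,160);H,s,v=hsv(R)
        print(c,"plate",z,box((H>100)&(H<130)&(s>110),x0,y0)); 
    R2=rect(c,im,48,x0,y0,160);H,s,v=hsv(R2)
    print(c,"jaw", box(((H<15)|(H>170))&(s>60),x0,y0))
    x1,y1=q[0]-100,q[1]-100
    for z in(0,8):
        Q=rect(c,im,z,x1,y1,200);H,s,v=hsv(Q)
        print(c,"foot",z,box((v<135)|((s>150)),x1,y1))
    Q=rect(c,im,56,x1,y1,200);H,s,v=hsv(Q)
    print(c,"knob",box(((H<12)|(H>170))&(s>150),x1,y1))
    Q=rect(c,im,30,x1,y1,200);out.append(Q);H,s,v=hsv(Q)
    print(c,"bar",box((v<75),x1,y1),x1,y1)
    cv2.imwrite(f"pics/bar_{c}.png",Q)
cv2.imwrite("pics/rect1.png",cv2.resize(np.hstack(out),(800,400)))
E
python3 m.py
```

```text
top plate 30 [525.3 120.5 -88.   23.   21.6]
top jaw [521.1 157.8   4.5  56.8  21.9]
top foot 0 [477.4 -95.9  12.1 162.7  97.8]
top foot 8 [476.7 -94.3  12.  161.3  96.9]
top knob [441.1 -36.   45.   11.8  11.7]
top bar [475.9 -93.5  11.9 101.1  31.4] 375.9083974377013 -193.3138126411638
scene plate 30 [523.3 119.9   5.   23.   22.1]
scene jaw [510.7 151.9   8.2  63.9  34.5]
scene foot 0 [487.  -89.3  12.  170.1 116.9]
scene foot 8 [479.5 -92.6  12.  166.3 115.3]
scene knob [439.6 -37.1 -63.4  27.8  10.1]
scene bar [ 474.1 -100.    12.    94.1   40.1] 360.6473050211063 -200.21909981885588
```

View pics/rect1.png

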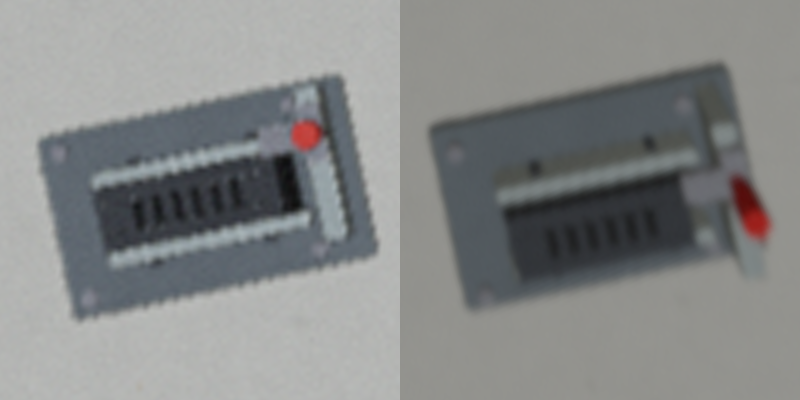

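The rectified views show the holder at yaw 12° and the slots centred near (477,-99) in both cameras. That puts the bar about 5 mm towards -y. Next is a better fit for the carrier, then the moves.

```bash
cat > go.py <<'E'
from bench import r
import sys,numpy as np
from scipy.spatial.transform import Rotation as R
def go(x,y,z,yaw):
    s=r.read_state();Q=R.from_quat(s["tool_rot"]);d=Q.inv().apply(np.array([x,y,z])-s["ee_pos"])/10
    ty=Q.apply([0,1,0]);a=np.degrees(np.arctan2(ty[1],ty[0]))
    w=((a-yaw)+90)%180-90  # +turn about tool z lowers world angle
    print("d tool cm",d.round(3),"turn z",round(w,2),"tilt",Q.apply([0,0,1]).round(4),"t",s["t"],"w",s["width"],"F",s["wrist_force"].round(1) if hasattr(s["wrist_force"],"round") else s["wrist_force"], "ee",np.round(s["ee_pos"],1),"j6",s["joints"][5])
if __name__=="__main__": go(*map(float,sys.argv[1:5]))
E
python3 - <<'E'
from h import *
for c,(u,v) in (("top",(294,226)),("scene",(268,232))):
    im=cv2.imread(f"pics/{c}0.png")
    x0,y0=440,75
    R=rect(c,im,30,x0,y0,170);H,s,v=hsv(R)
    m=((H>100)&(H<130)&(s>110)).astype(np.uint8)
    n,l,st,ce=cv2.connectedComponentsWithStats(m)
    g=[i for i in range(1,n) if st[i,4]>400]
    for i in g: print(c,[st[i,:].tolist()])
    p=np.argwhere(np.isin(l,g))[:,::-1].astype(np.float32)
    (a,b),(w,h),an=cv2.minAreaRect(p);print(c,"plate",x0+b/S,y0+a/S,w/S,h/S,an)
    R=rect(c,im,26,x0,y0,170);H,s,v=hsv(R)
    # screw discs: light grey on plate ends
    cv2.imwrite(f"pics/pl_{c}.png",R)
    for z in (50,):
        T=rect(c,im,59,x0,y0,170);H,s,v=hsv(T)
        m=(v>150)&(H>5)&(H<35)&(s>25)
        print(c,m.sum())
A=[cv2.resize(cv2.imread(f"pics/pl_{c}.png"),(400,400)) for c in("top","scene")]
cv2.imwrite("pics/rect2.png",np.hstack(A))
E
python3 go.py 520 154 120 6
```

```text
top [[434, 268, 98, 95, 5950]]
top [[137, 294, 87, 95, 6050]]
top plate 522.1515502929688 158.74159240722656 22.83149528503418 98.76309967041016 85.11881256103516
top 2742
scene [[426, 263, 93, 86, 4064]]
scene [[131, 288, 92, 93, 6262]]
scene plate 520.1024627685547 156.63037109375 22.09796905517578 96.83700561523438 84.95755004882812
scene 0
d tool cm [-39.765 -20.621  11.127] turn z 57.66 tilt [-0.e+00 -1.e-04 -1.e+00] t 0.5 w 85.04096461349577 F [ 0.1 -0.1  0.9] ee [255.2 515.3 231.3] j6 -0.20631293811861662
```

View pics/rect2.png

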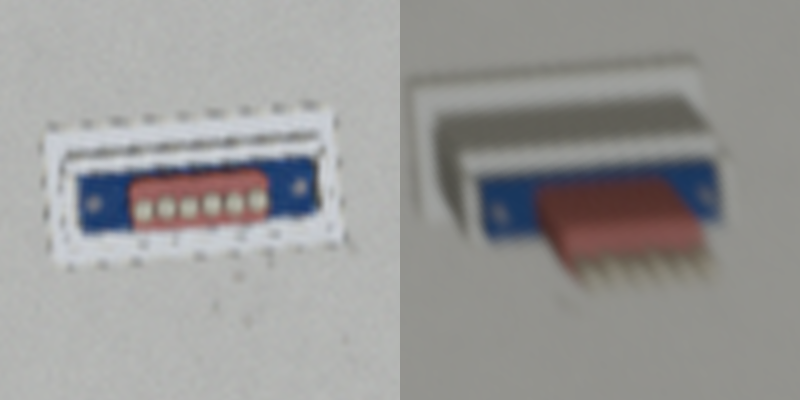

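Seen from above, the plate is centred near (521,158) at yaw 4.9°, and the jaw fit agrees. Moving over it now.

```bash
python3 -m creep '[[[0,0,0],[-3.8,-1.9,0.9],0.2],[[0,0,0],[-3.8,-1.9,0.9],0.2],[[0,0,0],[-3.8,-1.9,0.9],0.2],[[0,0,0],[-3.8,-1.9,0.9],0.2],[[0,0,0],[-3.8,-1.9,0.9],0.2]]' 40
python3 -m creep '[[[0,0,0],[-3.8,-1.9,0.9],0.2],[[0,0,0],[-3.8,-1.9,0.9],0.2],[[0,0,0],[-3.8,-1.9,0.9],0.2],[[0,0,0],[-3.8,-1.9,0.9],0.2],[[0,0,0],[-3.8,-1.9,0.9],0.2]]'
python3 -m creep '[[[0,0,8.5],[0,0,0],0.2],[[0,0,8.5],[0,0,0],0.2],[[0,0,8.5],[0,0,0],0.2],[[0,0,8.5],[0,0,0],0.2],[[0,0,8.5],[0,0,0],0.2]]'
python3 go.py 521 157.7 90 4.9
```

```text
t: 1.0
ee_pos: [384.1, 344.5, 186.2]
tool_rot: [0.228, 0.974, 0.0, 0.0]
wrist_force: [0.3, 1.0, -0.4]
width: 51.5
gripper_force: 0.0
t: 1.5
ee_pos: [512.4, 174.9, 141.2]
tool_rot: [0.228, 0.974, 0.0, 0.0]
wrist_force: [-0.8, 0.2, -0.6]
width: 51.3
gripper_force: 0.0
t: 2.0
ee_pos: [511.5, 176.3, 141.3]
tool_rot: [0.568, 0.823, 0.0, 0.0]
wrist_force: [-0.1, 0.4, 0.1]
width: 51.4
gripper_force: 0.0
d tool cm [-2.078  0.23   5.132] turn z 15.9 tilt [ 1.e-04 -0.e+00 -1.e+00] t 2.0 w 51.40457948045777 F [-0.1  0.4  0.1] ee [511.5 176.3 141.3] j6 -0.25049433707303326
```

```bash
python3 -m creep '[[[0,0,0],[-2.08,0.23,2],0.2],[[0,0,8],[0,0,2],0.2],[[0,0,7.9],[0,0,1],0.2],[[0,0,0],[0,0,0],0.2],[[0,0,0],[0,0,0],0.2]]'
python3 go.py 521 157.7 33 4.9
python3 - <<'E'
from h import *
a=[]
for c,(u,v) in (("top",(294,216)),("scene",(268,232))):
    im=r.read_camera(c)[:,:,::-1];a.append(cv2.resize(im[v-45:v+45,u-45:u+45],(400,400),interpolation=cv2.INTER_CUBIC))
cv2.imwrite("pics/pre.png",np.hstack(a))
E
```

```text
t: 2.5
ee_pos: [521.2, 157.9, 91.5]
tool_rot: [0.673, 0.74, 0.0, 0.0]
wrist_force: [0.7, -0.0, -0.1]
width: 51.5
gripper_force: 0.0
d tool cm [-0.015 -0.019  5.854] turn z 0.57 tilt [ 0.  0. -1.] t 2.5 w 51.517475817698795 F [ 0.7 -0.  -0.1] ee [521.2 157.9  91.5] j6 -0.019362661527307232
```

View pics/pre.png

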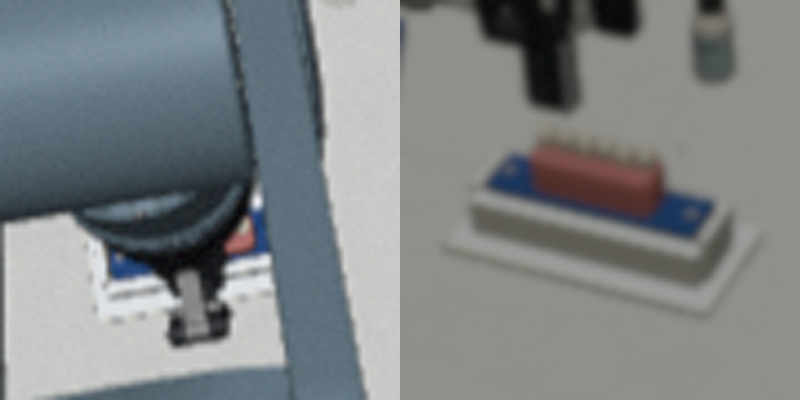

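The gripper straddles the jaw block: in the scene view a finger is just above and in front of the pink block. Descending to grip.

```bash
python3 -m creep '[[[0,0,0.6],[0,0,2],0.2],[[0,0,0],[0,0,2],0.2],[[0,0,0],[0,0,1.2],0.2],[[0,0,0],[0,0,0.6],0.2],[[0,0,0],[0,0,0],0.2]]'
python3 -m creep '[[[0,0,0],[0,0,0],-0.3],[[0,0,0],[0,0,0],-0.6],[[0,0,0],[0,0,0],-1],[[0,0,0],[0,0,0],-1],[[0,0,0],[0,0,0],-1]]' 40
python3 go.py 521 157.7 33 4.9
```

```text
t: 3.1
ee_pos: [520.8, 157.9, 33.0]
tool_rot: [0.678, 0.735, -0.0, -0.0]
wrist_force: [0.2, -0.1, -0.1]
width: 51.2
gripper_force: 0.0
t: 3.6
ee_pos: [522.1, 157.9, 34.5]
tool_rot: [0.678, 0.735, 0.001, 0.001]
wrist_force: [-0.7, 0.9, 7.3]
width: 21.2
gripper_force: 40.3
d tool cm [-0.014 -0.116  0.148] turn z -0.24 tilt [ 2.3e-03  2.0e-04 -1.0e+00] t 3.6 w 21.235838095885082 F [-0.7  0.9  7.3] ee [522.1 157.9  34.5] j6 -0.005282449979780698
```

```bash
python3 -m creep '[[[0,0,0],[0,0,-0.3],-1],[[0,0,0],[0,0,-0.7],-1],[[0,0,0],[0,0,-2],-1],[[0,0,0],[0,0,-3],-1],[[0,0,0],[0,0,0],-1]]' 60
python3 -m creep '[[[0,0,0],[0,0,-1],-1],[[0,0,0],[0,0,0],-1],[[0,0,0],[0,0,0],-1],[[0,0,0],[0,0,0],-1],[[0,0,0],[0,0,0],-1]]'
python3 go.py 477.2 -99.4 100 12
python3 - <<'E'
from h import *
for c in("top","scene"):
    im=r.read_camera(c)[:,:,::-1];cv2.imwrite(f"pics/{c}1.png",im)
    print(c,[(b["bbox"],round(b["p"],2)) for b in r.boxes_of("carrier",c)][:3])
E
```

```text
t: 4.1
ee_pos: [523.7, 158.1, 97.2]
tool_rot: [0.678, 0.735, 0.002, 0.002]
wrist_force: [0.6, 0.5, -1.0]
width: 20.3
gripper_force: 59.0
t: 4.6
ee_pos: [520.4, 157.8, 102.5]
tool_rot: [0.678, 0.735, -0.001, -0.001]
wrist_force: [-0.4, 0.2, -1.8]
width: 20.6
gripper_force: 59.0
d tool cm [-25.281  -6.395   0.255] turn z -7.35 tilt [-1.6e-03 -1.0e-04 -1.0e+00] t 4.6 w 20.555879919227706 F [-0.4  0.2 -1.8] ee [520.4 157.8 102.5] j6 -0.0052102265010244
top [([269.3, 217.3, 310.3, 231.8], 0.58)]
scene [([209.7, 186.4, 223.9, 221.9], 0.94), ([235.3, 190.4, 292.3, 214.3], 0.88)]
```

The carrier is held, with about 1.8 N of weight on the wrist. Carrying it to the holder.

```bash
python3 -m creep '[[[0,0,0],[-2,-0.5,0],-1],[[0,0,0],[-4,-1,0],-1],[[0,0,0],[-4,-1,0],-1],[[0,0,0],[-4,-1,0],-1],[[0,0,0],[-4,-1,0],-1]]'
python3 -m creep '[[[0,0,0],[-4,-1,0],-1],[[0,0,0],[-2.5,-0.7,0],-1],[[0,0,-3],[-0.78,-0.2,0],-1],[[0,0,-4.3],[0,0,0],-1],[[0,0,0],[0,0,0],-1]]'
python3 -m creep '[[[0,0,0],[0,0,0],-1],[[0,0,0],[0,0,0],-1],[[0,0,0],[0,0,0],-1],[[0,0,0],[0,0,0],-1],[[0,0,0],[0,0,0],-1]]'
python3 go.py 477.2 -99.4 60 12
python3 - <<'E'
from h import *
a=[]
for c,(u,v) in (("top",(400,220)),("scene",(370,270))):
    im=r.read_camera(c)[:,:,::-1];cv2.imwrite(f"pics/{c}2.png",im);a.append(cv2.resize(im[v-60:v+60,u-60:u+60],(400,400),interpolation=cv2.INTER_CUBIC))
cv2.imwrite("pics/over.png",np.hstack(a))
E
```

```text
t: 5.3
ee_pos: [490.4, -26.6, 103.4]
tool_rot: [0.678, 0.735, 0.0, 0.0]
wrist_force: [1.0, -0.2, -1.5]
width: 20.5
gripper_force: 59.0
t: 5.8
ee_pos: [477.7, -99.9, 103.3]
tool_rot: [0.63, 0.777, 0.0, 0.0]
wrist_force: [0.1, -0.1, -1.7]
width: 20.5
gripper_force: 59.0
t: 6.3
ee_pos: [477.8, -99.1, 103.3]
tool_rot: [0.63, 0.777, 0.0, -0.0]
wrist_force: [-0.3, -0.0, -1.3]
width: 20.5
gripper_force: 59.0
d tool cm [-0.016 -0.064  4.327] turn z -0.04 tilt [-0.  0. -1.] t 6.3 w 20.462535866178516 F [-0.3 -0.  -1.3] ee [477.8 -99.1 103.3] j6 -0.6571633584409606
```

View pics/over.png

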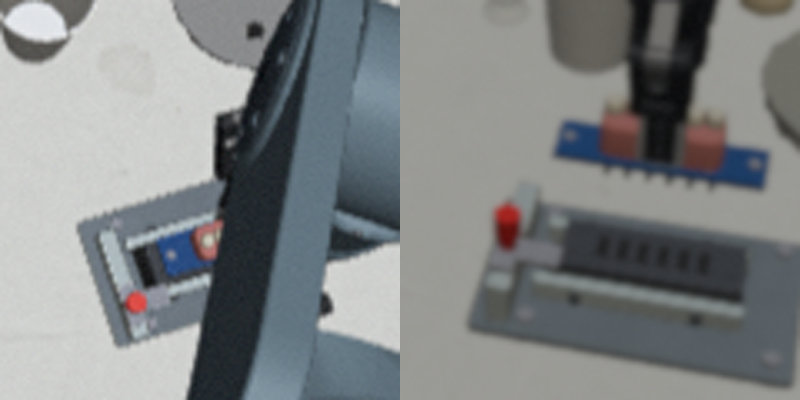

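The carrier is held level above the bar and its teeth line up roughly with the slots. Lowering gently.

```bash
python3 -m creep '[[[0,0,0],[0,-0.06,2],-1],[[0,0,0],[0,0,1.5],-1],[[0,0,0],[0,0,0.8],-1],[[0,0,0],[0,0,0.2],-1],[[0,0,0],[0,0,0],-1]]'
python3 -m creep '[[[0,0,0],[0,0,0.1],-1],[[0,0,0],[0,0,0.1],-1],[[0,0,0],[0,0,0.1],-1],[[0,0,0],[0,0,0.1],-1],[[0,0,0],[0,0,0],-1]]'
python3 go.py 477.2 -99.4 52.5 12
```

```text
t: 6.9
ee_pos: [477.3, -99.5, 58.3]
tool_rot: [0.63, 0.777, -0.0, -0.0]
wrist_force: [0.7, -0.5, -0.6]
width: 20.8
gripper_force: 59.0
t: 7.4
ee_pos: [477.1, -99.4, 54.3]
tool_rot: [0.63, 0.777, -0.0, -0.0]
wrist_force: [-0.4, -0.4, -1.5]
width: 20.1
gripper_force: 59.0
d tool cm [0.    0.009 0.176] turn z -0.04 tilt [-1.e-04  0.e+00 -1.e+00] t 7.4 w 20.130553897751696 F [-0.4 -0.4 -1.5] ee [477.1 -99.4  54.3] j6 -0.658225945364433
```

```bash
python3 -m creep '[[[0,0,0],[0,0,0.1],-1],[[0,0,0],[0,0,0.07],-1],[[0,0,0],[0,0,0.05],-1],[[0,0,0],[0,0,0.05],-1],[[0,0,0],[0,0,0],-1]]'
```

```text
t: 7.9
ee_pos: [477.1, -99.4, 51.5]
tool_rot: [0.63, 0.777, -0.0, -0.0]
wrist_force: [-0.1, -0.1, -2.1]
width: 20.8
gripper_force: 59.0
```

```bash
python3 -m creep '[[[0,0,0],[0,0,0.05],-1],[[0,0,0],[0,0,0.05],-1],[[0,0,0],[0,0,0.05],-1],[[0,0,0],[0,0,0],-1],[[0,0,0],[0,0,0],-1]]'
```

```text
t: 8.4
ee_pos: [477.1, -99.4, 50.1]
tool_rot: [0.63, 0.777, -0.0, -0.0]
wrist_force: [0.4, -0.3, -2.0]
width: 20.8
gripper_force: 59.0
```

```bash
python3 -m creep '[[[0,0,0],[0,0,0.05],-1],[[0,0,0],[0,0,0.05],-1],[[0,0,0],[0,0,0.05],-1],[[0,0,0],[0,0,0.05],-1],[[0,0,0],[0,0,0],-1]]'
```

```text
t: 8.9
ee_pos: [477.1, -99.4, 48.0]
tool_rot: [0.63, 0.777, -0.0, -0.0]
wrist_force: [0.2, -0.3, -2.0]
width: 20.8
gripper_force: 59.0
```

There's no contact force at 4.5 mm below the expected touch height, so the teeth seem to have entered. A one-pitch shift would leave a tooth standing on the bar and would show as force. Continuing gently.

```bash
python3 -m creep '[[[0,0,0],[0,0,0.1],-1],[[0,0,0],[0,0,0.1],-1],[[0,0,0],[0,0,0.1],-1],[[0,0,0],[0,0,0.05],-1],[[0,0,0],[0,0,0],-1]]'
```

```text
t: 9.4
ee_pos: [477.1, -99.4, 44.4]
tool_rot: [0.63, 0.777, -0.0, -0.0]
wrist_force: [0.2, -1.5, -1.7]
width: 20.6
gripper_force: 59.0
```

```bash
python3 -m creep '[[[0,0,0],[0,0,0.05],-1],[[0,0,0],[0,0,0.05],-1],[[0,0,0],[0,0,0.05],-1],[[0,0,0],[0,0,0.05],-1],[[0,0,0],[0,0,0],-1]]'
```

```text
t: 9.9
ee_pos: [477.1, -99.4, 42.5]
tool_rot: [0.63, 0.777, -0.0, -0.0]
wrist_force: [-0.4, 0.6, -0.7]
width: 20.4
gripper_force: 59.0
```

```bash
python3 -m creep '[[[0,0,0],[0,0,0.05],-1],[[0,0,0],[0,0,0.05],-1],[[0,0,0],[0,0,0.05],-1],[[0,0,0],[0,0,0.05],-1],[[0,0,0],[0,0,0],-1]]'; python3 -m creep '[[[0,0,0],[0,0,0.05],-1],[[0,0,0],[0,0,0],-1],[[0,0,0],[0,0,0],-1],[[0,0,0],[0,0,0],-1],[[0,0,0],[0,0,0],-1]]'
```

```text
t: 10.4
ee_pos: [477.1, -99.4, 40.5]
tool_rot: [0.63, 0.777, -0.0, -0.0]
wrist_force: [0.1, -0.0, -1.8]
width: 20.9
gripper_force: 59.0
t: 10.9
ee_pos: [477.2, -99.5, 40.1]
tool_rot: [0.63, 0.777, -0.0, 0.0]
wrist_force: [-0.4, 0.3, -1.6]
width: 20.3
gripper_force: 59.0
```

```bash
python3 -m creep '[[[0,0,0],[0,0,0.04],-1],[[0,0,0],[0,0,0.03],-1],[[0,0,0],[0,0,0.03],-1],[[0,0,0],[0,0,0],-1],[[0,0,0],[0,0,0],-1]]'
```

```text
t: 11.4
ee_pos: [477.3, -99.5, 39.3]
tool_rot: [0.63, 0.777, 0.0, 0.0]
wrist_force: [-1.0, 1.3, 2.4]
width: 20.7
gripper_force: 59.4
```

```bash
python3 - <<'E'
from h import *
a=[]
for c,(u,v) in (("top",(400,240)),("scene",(380,290))):
    im=r.read_camera(c)[:,:,::-1];cv2.imwrite(f"pics/{c}3.png",im);a.append(cv2.resize(im[v-45:v+45,u-50:u+50],(400,360),interpolation=cv2.INTER_CUBIC))
cv2.imwrite("pics/in.png",np.hstack(a))
E
```

```text
(no output)
```

View pics/in.png

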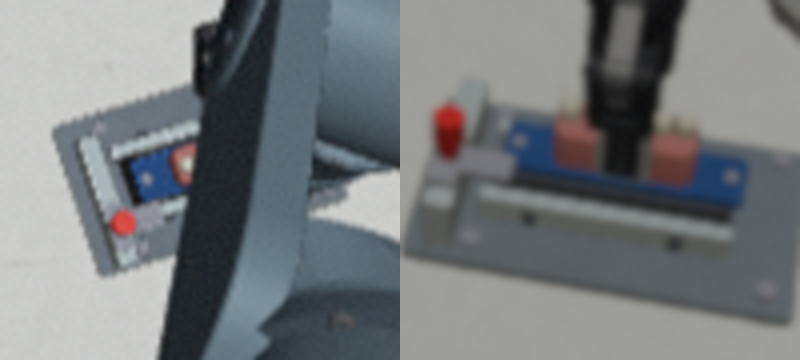

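Contact came at TCP z≈39.4, exactly the predicted home height, with about 4 N net. The picture shows the plate flat on the bar. I'll press slightly more, then release and back up.

```bash
python3 -m creep '[[[0,0,0],[0,0,0.03],-1],[[0,0,0],[0,0,0.02],-1],[[0,0,0],[0,0,0],-1],[[0,0,0],[0,0,0],-1],[[0,0,0],[0,0,0],-1]]'
python3 -m creep '[[[0,0,0],[0,0,0],-0.2],[[0,0,0],[0,0,0],0],[[0,0,0],[0,0,0],0],[[0,0,0],[0,0,0],0],[[0,0,0],[0,0,0],0]]'
python3 go.py 477.2 -99.4 100 12
```

```text
t: 12.0
ee_pos: [477.3, -99.5, 38.8]
tool_rot: [0.63, 0.777, 0.0, 0.0]
wrist_force: [-1.7, 1.1, 5.0]
width: 20.5
gripper_force: 59.8
t: 12.5
ee_pos: [477.1, -99.4, 38.5]
tool_rot: [0.63, 0.777, -0.0, -0.0]
wrist_force: [-0.6, -0.6, -0.5]
width: 42.6
gripper_force: 0.0
d tool cm [ 4.00e-03  7.00e-03 -6.15e+00] turn z -0.05 tilt [-1.e-04  0.e+00 -1.e+00] t 12.5 w 42.59755026687564 F [-0.6 -0.6 -0.5] ee [477.1 -99.4  38.5] j6 -0.658228487375652
```

```bash
python3 -m creep '[[[0,0,0],[0,0,-1],0],[[0,0,0],[0,0,-2.5],0],[[0,0,0],[0,0,-3.5],0],[[0,0,0],[0,0,-2],0],[[0,0,0],[0,-4,0],-1]]' 30
python3 -m creep '[[[0,0,0],[2,-2,0],-1],[[0,0,0],[4,0,0],-1],[[0,0,0],[1,0,0],-1],[[0,0,0],[0,0,0],-1],[[0,0,0],[0,0,0],-1]]'
python3 - <<'E'
from h import *
a=[]
for c,(u,v) in (("top",(400,235)),("scene",(380,295))):
    im=r.read_camera(c)[:,:,::-1];cv2.imwrite(f"pics/{c}4.png",im);a.append(cv2.resize(im[v-45:v+45,u-50:u+50],(400,360),interpolation=cv2.INTER_CUBIC))
cv2.imwrite("pics/rel.png",np.hstack(a))
E
python3 go.py 409.9 -41.5 50 12
```

```text
t: 13.0
ee_pos: [443.2, -109.7, 133.7]
tool_rot: [0.629, 0.777, 0.001, 0.005]
wrist_force: [-0.0, -0.9, 0.2]
width: 29.5
gripper_force: 0.0
t: 13.5
ee_pos: [404.8, -43.9, 129.3]
tool_rot: [0.629, 0.777, 0.0, 0.001]
wrist_force: [0.0, -0.3, 0.8]
width: 0.2
gripper_force: 0.0
d tool cm [0.168 0.562 7.894] turn z -0.06 tilt [ 6.e-04 -6.e-04 -1.e+00] t 13.6 w -0.2662303553515136 F [-0.5 -0.5  0.3] ee [404.7 -44.3 128.9] j6 -0.6105026694308407
```

View pics/rel.png

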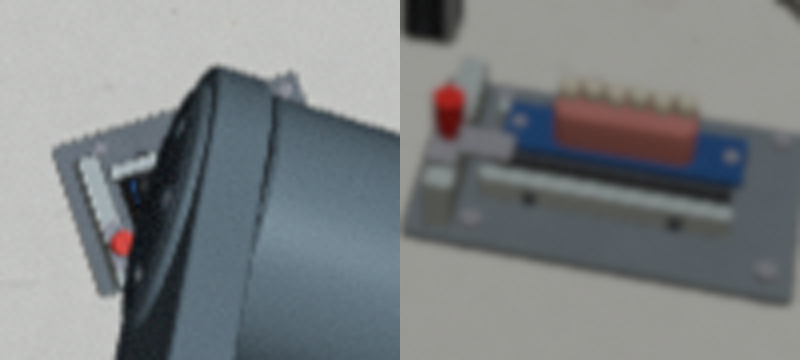

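The carrier is seated on the bar and the knob is free. The closed fingers are behind the knob, so I'll lower them to z≈50.

```bash
python3 -m creep '[[[0,0,0],[0.17,0,3],-1],[[0,0,0],[0,0,3],-1],[[0,0,0],[0,0,1.3],-1],[[0,0,0],[0,0,0.6],-1],[[0,0,0],[0,0,0],-1]]'
python3 go.py 440.7 -35 50 12
```

```text
t: 14.1
ee_pos: [403.4, -42.1, 49.0]
tool_rot: [0.63, 0.777, -0.0, -0.001]
wrist_force: [0.4, -1.0, 0.2]
width: -0.5
gripper_force: 0.0
d tool cm [-0.071  3.793 -0.104] turn z -0.09 tilt [-1.5e-03  6.0e-04 -1.0e+00] t 14.1 w -0.5139383329369916 F [ 0.4 -1.   0.2] ee [403.4 -42.1  49. ] j6 -0.6065045760259465
```

```bash
python3 -m creep '[[[0,0,0],[-0.07,0.6,0],-1],[[0,0,0],[0,0.5,0],-1],[[0,0,0],[0,0.4,0],-1],[[0,0,0],[0,0.3,0],-1],[[0,0,0],[0,0.3,0],-1]]'
python3 -m creep '[[[0,0,0],[0,0.3,0],-1],[[0,0,0],[0,0.3,0],-1],[[0,0,0],[0,0.3,0],-1],[[0,0,0],[0,0.2,0],-1],[[0,0,0],[0,0,0],-1]]'
python3 go.py 440.7 -35 50 12
```

```text
t: 14.6
ee_pos: [424.4, -38.1, 49.8]
tool_rot: [0.629, 0.777, -0.0, -0.0]
wrist_force: [-2.2, -1.6, 1.8]
width: -0.0
gripper_force: 1.4
t: 15.1
ee_pos: [435.3, -35.7, 49.6]
tool_rot: [0.63, 0.777, 0.0, 0.0]
wrist_force: [-1.6, -0.4, 0.3]
width: 0.1
gripper_force: 0.7
d tool cm [-0.045  0.541 -0.044] turn z -0.04 tilt [ 1.e-04  1.e-04 -1.e+00] t 15.1 w 0.07858202141719059 F [-1.6 -0.4  0.3] ee [435.3 -35.7  49.6] j6 -0.5638992797040889
```

```bash
python3 -m creep '[[[0,0,0],[0,0.2,0],-1],[[0,0,0],[0,0.2,0],-1],[[0,0,0],[0,0.1,0],-1],[[0,0,0],[0,0.1,0],-1],[[0,0,0],[0,0,0],-1]]'
```

```text
t: 15.6
ee_pos: [441.0, -34.4, 49.5]
tool_rot: [0.63, 0.777, 0.0, -0.0]
wrist_force: [-2.5, -0.0, 1.6]
width: -0.2
gripper_force: 1.0
```

```bash
python3 -m creep '[[[0,0,0],[0,0.1,0],-1],[[0,0,0],[0,0.1,0],-1],[[0,0,0],[0,0.1,0],-1],[[0,0,0],[0,0,0],-1],[[0,0,0],[0,0,0],-1]]'
```

```text
t: 16.1
ee_pos: [443.9, -33.9, 49.6]
tool_rot: [0.63, 0.777, 0.0, -0.0]
wrist_force: [-2.5, -0.1, 0.6]
width: -0.2
gripper_force: 1.2
```

```bash
python3 -m creep '[[[0,0,0],[0,0.1,0],-1],[[0,0,0],[0,0.1,0],-1],[[0,0,0],[0,0.1,0],-1],[[0,0,0],[0,0,0],-1],[[0,0,0],[0,0,0],-1]]'
```

```text
t: 16.6
ee_pos: [444.6, -33.5, 49.2]
tool_rot: [0.629, 0.777, -0.002, -0.002]
wrist_force: [-12.2, -4.2, 8.2]
width: -0.1
gripper_force: 6.3
```

The force rose to 13 N with no further travel, so this is the end stop. I'll back off and check.

```bash
python3 -m creep '[[[0,0,0],[0,-1,0],-1],[[0,0,0],[0,-2,0],-1],[[0,0,0],[0,0,-3],-1],[[0,0,0],[0,0,-4],-1],[[0,0,0],[0,-2,-4],-1]]'
python3 -m creep '[[[0,0,0],[3,-4,0],-1],[[0,0,0],[4,-3,0],-1],[[0,0,0],[4,0,0],-1],[[0,0,0],[4,0,0],-1],[[0,0,0],[0,0,0],-1]]'
python3 - <<'E'
from h import *
a=[]
for c,(u,v) in (("top",(400,235)),("scene",(380,295))):
    im=r.read_camera(c)[:,:,::-1];cv2.imwrite(f"pics/{c}5.png",im);a.append(cv2.resize(im[v-45:v+45,u-50:u+50],(400,360),interpolation=cv2.INTER_CUBIC))
cv2.imwrite("pics/lock.png",np.hstack(a))
Q=rect("top",cv2.imread("pics/top5.png"),56,376,-193,200);H,s,v=hsv(Q)
print("knob",box(((H<12)|(H>170))&(s>150),376,-193))
print(r.read_state()["wrist_force"],r.read_state()["ee_pos"])
E
```

```text
t: 17.1
ee_pos: [399.2, -43.9, 161.4]
tool_rot: [0.629, 0.777, 0.001, 0.001]
wrist_force: [0.4, 0.6, 0.5]
width: 0.2
gripper_force: 0.0
t: 17.6
ee_pos: [297.2, 92.4, 159.8]
tool_rot: [0.627, 0.779, 0.001, 0.0]
wrist_force: [0.9, -0.5, 0.2]
width: -0.2
gripper_force: 0.0
knob [463.1 -31.3  35.   12.4  10.8]
[ 0.23519462 -0.27340242  0.39415009] [298.61039665  89.25415367 159.89673043]
```

View pics/lock.png

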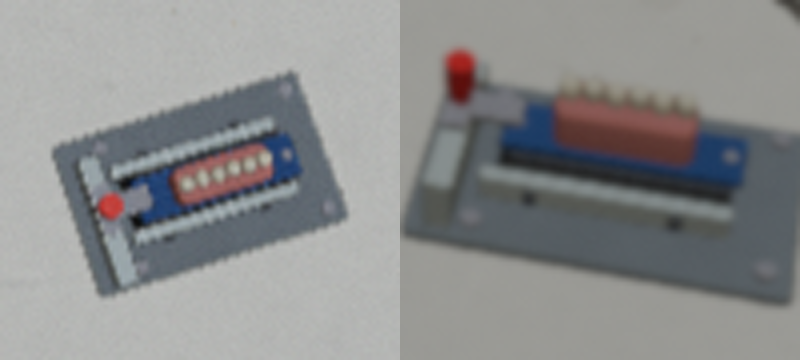

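The knob moved about 22.5 mm to its stop, the tongue covers the plate's +y end, and the carrier sits flat on the bar.

```bash
python3 -c "
from bench import r
print(r.close_job())"
```

```text
the job is handed in; nothing more can be done
None
```

The blue carrier is fully home in the socket bar and the knob is at its end stop, with the lock tongue over the carrier's end. The carrier pressed on the holder with about 7 N at most, and the job was handed in at about 18 s with the robot clear of everything.

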